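# Trim the herb counter's dispensing scale

### The arm

A 6-joint arm with a two-finger parallel gripper is mounted at the origin on the work surface. World frame = base frame: x ahead of the robot, y to its left, z up, the work surface at z = 0. Lengths are in m, angles in rad, forces in N, time in s.
With the tool pointing down it reaches from about 0.325 to 0.775 m from the base axis. Payload 5.5 kg.
Tool frame: the origin (TCP) lies between the finger pads; the fingertips stand 8 mm ahead of it and the grasp point (between the pads) lies 11 mm behind it (tcp_to_tips is the distance from the TCP to the fingertips, in m); z points along the fingers, y is the line along which they close (so a half turn about z gives the same grasp; the last joint's range is limited). The gripper opens to 88 mm and grips with 3 to 60 N. Pads are 20 mm wide; open, the fingers measure 115 mm over their backs; the gripper's body (75 mm by 178 mm) begins 61 mm behind the grasp point.
Start: joints at [1.143, 0.091, 1.231, -0, 1.82, -0.057], TCP at [0.217, 0.559, 0.231] pointing down, gripper open.
Joint ranges: [-2.87, 2.87], [-0.86, 2.18], [0.17, 2.46], [-1.51, 4.65], [0.06, 2.69], [-2.65, 2.65]. Speed limits (rad/s): [2.57, 2.57, 3.01, 3.14, 3.14, 3.14].

### API

Orientations are given as a unit quaternion [w, x, y, z].
In Python, from bench import * gives the robot as it stands. Calls block until the motion is done:
- move_to(position, orientation): joint-space move of the TCP to a pose.
- move_l(position, speed=0.15, orientation=None): straight line of the TCP; orientation=None keeps the orientation; speed is the mean speed in m/s.
- movej(angles): joint-space move.
- gripper_open() and close(): open the fingers fully, or close them until they stop; the grip force is fixed at half the most.
- hold(seconds).
- inverse_kinematics(position, orientation): joint angles nearest the present ones, or None.
- state(): the state.
- get_image(name): name is "scene" or "top"; returns a dict with "frame" (420x560x3 uint8, blue, green, red), "depth" (420x560 float32, m along the optical axis (not along the pixel's ray), 0 where there is no reading), "camera_matrix" (3x3 intrinsics, pixels), "view" (4x4, takes a point from world to camera coordinates). Camera axes: x right, y up, looking along -z (the intrinsics and any distortion apply to the point x, -y, -z); pixel columns grow to the right and rows downward; lengths in m; the calibration is good to about 2 mm. A picture is of the moment at which its call begins.
A pose or a line that the arm cannot do raises IKError and nothing moves.
- job_done(): hands the job in; it is judged then, once.
The state is a dict: "time": time; "joint_pos": joint angles; "dq": joint speeds; "joint_torque": joint torques, N m; "ee_pos": TCP position; "ee_rot": TCP orientation; "ft_force": force on the tool from outside, world axes, zero at the start; "moment": the same for the moment, N m; "finger_gap": finger opening in m; "finger_force": force on a finger pad.
Only numpy, scipy, OpenCV 4.12 (cv2) and the standard library are available. Lean on these libraries where they do the work, as an engineer would, in place of code of your own. Each camera call takes 0.05 s, during which the arm holds its last target. There are 200 camera calls.

### The job

Take the plastic trimming key out of its wooden stand, put its blade in the slot of the large trimmer screw and turn that screw clockwise (seen from above) until its slot lines up with the two white index lines on its box. Then put the key back in its stand, blade down and upright. Turn the screw only with the key, and do not touch the other box, the one with the small screw.

Things in the scene. Friction and masses are not known exactly. Their poses are not given: they have to be found in the camera images.
- key_grip (a point): Centre of the off-white plastic key's paddle handle, 40 wide (key x) x 18 thick (key y) x 60 mm tall; pinch it across the 18 mm. Loose, 80 g, 96 mm tall, stands blade down in the stand. Below this point: flange (64 mm round) from 30 to 36 mm, blade tip at 66 mm. Blade 26 mm wide along key x, 6 mm thick along y, same either way round.
- stand_mouth (a point): Centre of the hole's mouth in the top face of the wooden key stand (fixed block 90 x 90 x 40 mm; this point is 40 mm above the counter). Hole goes through, 42 mm diameter, 4 mm chamfer. The key's flange rests on this face, blade in the hole, any yaw; handle centre then 36 mm above this point.
- large_trimmer_box: Grey box 110 x 110 x 45 mm, fixed, with the large white screw in the middle of its top, either side of the other box. Origin: centre of underside. White index lines on top along its x, both sides of the screw. Screw head 56 mm diameter, top 65 mm and slot floor 50 mm above the counter. With the blade on the slot floor the handle centre is 116 mm above the counter.
- large_screw (a joint): Large screw's angle in its box (rad): 0 with its slot along the index lines (box x), positive anticlockwise from above; slot direction = box yaw + this. Starts 0.6 to 1.2, stops at +-1.5, turns stiffly (0.06 N m), stays where left. Slot open at both ends, 10 mm wide at its floor and 5 mm up, flaring to 26 mm at the top (15 mm up); the blade has 9 degrees of play each way.
- small_trimmer_box: The other grey box, same size (110 x 110 x 45 mm, origin at the centre of its underside, fixed), with a small white slotted screw, 32 mm in diameter and 15 mm high (top 60 mm above the counter). To be left alone.
Not all that is in view belongs to the job. There is more than one size of the part that bears stand_mouth; the job needs the smaller. Leave any black look-alike of the part that bears key_grip alone.

How it is judged:
By the outcome, as a careful person would: the job done as asked, in the order asked, and still so for the second after the job is handed in, with the robot touching nothing.
It also fails if it takes over 54 s, if anything falls off the work surface, if the arm or the gripper's body presses on something with over 40 N, if the wrist force passes 120 N, or if a joint passes its speed limit or range.

## Working session

There is one attempt and no reset: what is moved stays moved. The work goes in short steps, each a Python script; the robot and the scene stay as the last script left them, time stands still between calls to the robot, and variables do not carry over. Pictures are saved under pics/ and viewed, at most 10 in all, crops included, and the job is handed in when it is done.

```bash
ls; mkdir -p pics; cat > h.py <<'E'
from bench import *
import numpy as np, cv2
def ray(im,u,v):
    K=im["camera_matrix"];V=np.array(im["view"])
    p=np.linalg.inv(K)@[u,v,1.]; d=np.array([p[0],-p[1],-p[2]])
    R=V[:3,:3];t=V[:3,3]
    return -R.T@t, R.T@d
def onz(im,u,v,z):
    o,d=ray(im,u,v); return o+d*(z-o[2])/d[2]
def cloud(im):
    dp=im["depth"];h,w=dp.shape;u,v=np.meshgrid(np.arange(w),np.arange(h))
    o,_=ray(im,0,0);K=im["camera_matrix"];V=np.array(im["view"])
    p=np.stack([u,v,np.ones_like(u)],-1)@np.linalg.inv(K).T
    c=p*[1,-1,-1]*dp[...,None]
    return c@V[:3,:3]+o
E
python3 - <<'E'
from h import *
s=state();print(s["time"],s["finger_gap"],s["ee_rot"],list(s))
for n in("scene","top"):
    im=get_image(n);cv2.imwrite(f"pics/{n}0.png",im["frame"]);np.savez(f"{n}0.npz",**im)
    o,d=ray(im,280,210);print(n,o,d,im["camera_matrix"].tolist(),[k for k in im])
E
```

```text
pics
0.0 0.08775154771327096 [-2.22199531e-04  1.84344571e-01  9.82861208e-01 -9.36226685e-04] ['time', 'joint_pos', 'dq', 'joint_torque', 'ee_pos', 'ee_rot', 'ft_force', 'moment', 'finger_force', 'finger_gap']
scene [ 0.96626257 -0.44520595  0.59664506] [-0.59792229  0.48754517 -0.63633259] [[399.18174256074394, 0.0, 276.0331749121447], [0.0, 399.18174256074394, 207.74960398257977], [0.0, 0.0, 1.0]] ['frame', 'depth', 'camera_matrix', 'view']
top [ 0.26467628 -0.02022997  0.99754978] [ 0.15814932  0.00904963 -0.98753691] [[442.8522594452364, 0.0, 285.95624932692766], [0.0, 442.8522594452364, 204.73463821054804], [0.0, 0.0, 1.0]] ['frame', 'depth', 'camera_matrix', 'view']
```

View pics/scene0.png

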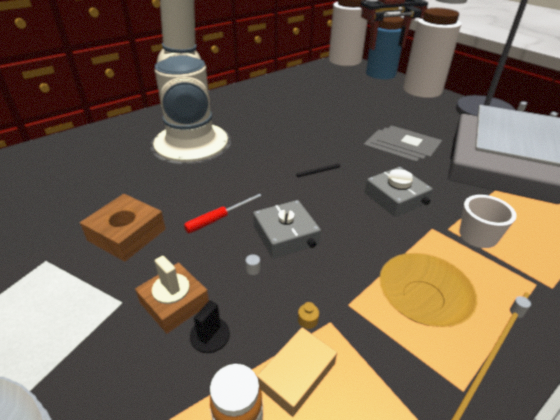

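View pics/top0.png

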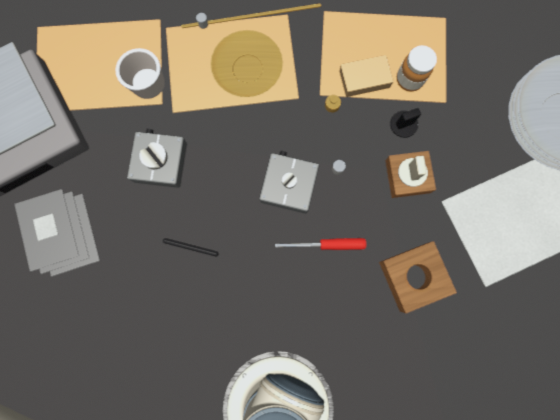

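Candidates for the key are the off-white paddle at top(415,170) and the black look-alike at top(404,123), which I reject. For the stand, the small one is at (411,172), holding the key, and the larger empty one at (419,278) is rejected. For the trimmer, the box at (157,158) has the large screw, and the one at (290,183) has the small screw and is rejected. Next I'll measure these and check them in a close crop.

```bash
cat > m.py <<'E'
from h import *
def rect(P): 
    r=cv2.minAreaRect((P*1000).astype(np.float32)); return np.round(r[0],1),np.round(r[1],1),round(r[2],1)
def seg(im,c,rad,zlo,zhi):
    P=cloud(im); m=(np.hypot(P[...,0]-c[0],P[...,1]-c[1])<rad)&(P[...,2]>zlo)&(P[...,2]<zhi)&(im["depth"]>0)
    return m,P[m]
E
python3 - <<'E'
from m import *
I={n:dict(np.load(n+"0.npz")) for n in("scene","top")}
t=I["top"]
ks=onz(t,411,172,.04)[:2]; bx=onz(t,157,158,.045)[:2]; sb=onz(t,290,183,.045)[:2]
print("stand",ks,"box",bx,"small",sb)
for n,im in I.items():
    print(n)
    for nm,c,r,a,b in(("handle",ks,.06,.095,.115),("handle all",ks,.06,.055,.115),("flange",ks,.06,.0425,.05),("standtop",ks,.07,.035,.0425),("boxtop",bx,.085,.04,.05),("screw",bx,.05,.058,.07),("smallbox",sb,.085,.04,.05)):
        m,P=seg(im,c,r,a,b)
        if len(P)>5: print(nm,len(P),rect(P[:,:2]),"z",np.round(np.percentile(P[:,2],[5,50,95]),4))
# crops
T=t["frame"];a=cv2.resize(T[130:215,370:455],(400,400),interpolation=cv2.INTER_CUBIC);b=cv2.resize(T[115:200,115:200],(400,400),interpolation=cv2.INTER_CUBIC)
cv2.imwrite("pics/crop1.png",np.hstack([a,b]))
E
```

```text
stand [ 0.49798343 -0.30409719] box [0.5394471  0.25975939] small [ 0.4769763  -0.03453686]
scene
handle 269 (array([ 498.2, -307.7]), array([40.5, 18.1]), 5.9) z [0.0964 0.1064 0.1084]
handle all 552 (array([ 498.5, -307.7]), array([41.1, 18.5]), 6.5) z [0.059  0.0939 0.108 ]
flange 665 (array([ 499.2, -307.2]), array([88.9, 89.1]), 5.7) z [0.0427 0.0469 0.0486]
standtop 1165 (array([ 497.4, -307. ]), array([92.5, 90.7]), 5.7) z [0.0376 0.041  0.0423]
boxtop 951 (array([543.8, 264.1]), array([113.1, 111.7]), 83.1) z [0.042 0.046 0.048]
screw 286 (array([543.2, 263.2]), array([53. , 56.8]), 39.2) z [0.0584 0.0645 0.0672]
smallbox 1706 (array([482.6, -33.5]), array([109.8, 111.7]), 75.2) z [0.0429 0.0462 0.0479]
top
handle 184 (array([ 497.4, -304.6]), array([39.6, 17.8]), 5.0) z [0.0974 0.1049 0.1076]
handle all 318 (array([ 497.3, -304.3]), array([39.8, 18.6]), 5.3) z [0.0588 0.1012 0.1073]
flange 380 (array([ 496.9, -304.4]), array([85.6, 89.2]), 6.5) z [0.0427 0.0452 0.0483]
standtop 908 (array([ 497.9, -305.2]), array([90.6, 91.6]), 5.8) z [0.0367 0.0394 0.0418]
boxtop 1847 (array([542.4, 265.6]), array([110.6, 110.5]), 82.4) z [0.0414 0.0444 0.0477]
screw 335 (array([542.5, 265.8]), array([50.9, 55.1]), 37.3) z [0.059  0.0637 0.0666]
smallbox 2231 (array([481.7, -31. ]), array([109.7, 109.9]), 75.4) z [0.0416 0.0444 0.0475]
```

View pics/crop1.png

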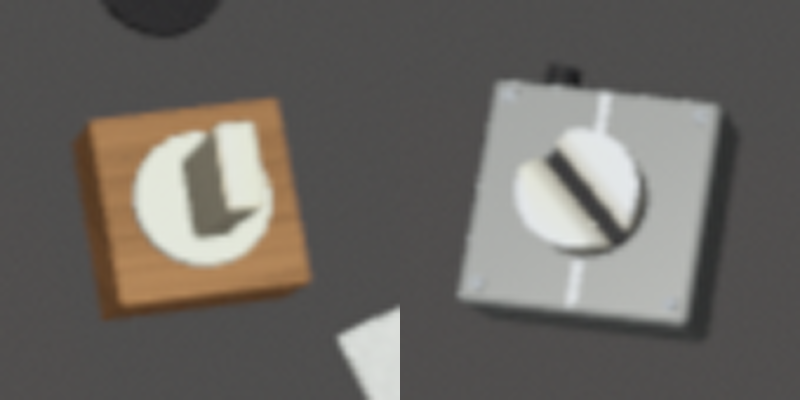

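The crop's left half shows the off-white key in the small stand, its paddle nearly along world x at about 5.7°. The right half shows the large screw at about (580,190) in the crop, with index lines at about −7.5° and the slot at about +38°, so the screw is at about 0.8 rad. Both choices match the description, so I'll grasp the key.

```bash
cat >> m.py <<'E'
def quat(kx):  # tool down, key x at kx degrees; tool y at kx-90
    f=np.radians(kx)/2; return [0,float(np.cos(f)),float(np.sin(f)),0]
def tcp(x,y,zc): return [x,y,zc-.011]  # zc = grasp point height
def rep(t=""):
    s=state();print(t,"t",round(s["time"],2),"p",np.round(s["ee_pos"],4),"q6",round(s["joint_pos"][5],2),"F",np.round(s["ft_force"],1),"M",np.round(s["moment"],2),"gap",round(s["finger_gap"],4),"ff",np.round(s["finger_force"],1))
K=(.4977,-.306); B=(.543,.2648)
E
python3 - <<'E'
from m import *
q=quat(5.7)
print(inverse_kinematics(tcp(*K,.2),q),inverse_kinematics(tcp(*B,.117),quat(-17)))
move_to(tcp(*K,.2),q); rep()
move_l(tcp(*K,.077),.1); rep()
close(); rep("grip")
move_l(tcp(*K,.25),.12); rep("lift")
move_to(tcp(*B,.21),quat(38.2)); hold(.3); rep("above screw")
for n in("scene","top"):
    im=get_image(n);cv2.imwrite(f"pics/{n}1.png",im["frame"]);np.savez(n+"1.npz",**im)
    for a,b in((.15,.25),(.15,.185),(.167,.183)):
        m,P=seg(im,B,.05,a,b)
        print(n,a,b,len(P),rect(P[:,:2]) if len(P)>5 else "")
I=[cv2.imread(f"pics/{n}1.png") for n in("scene","top")]
cv2.imwrite("pics/c2.png",np.hstack([cv2.resize(I[0][60:260,280:480],(400,400)),cv2.resize(I[1][50:250,50:250],(400,400))]))
E
```

```text
[-6.09479050e-01  4.40588201e-02  1.35334961e+00 -4.44089210e-16
  1.74418422e+00  8.61833509e-01] [ 3.97418470e-01  1.12987675e-01  1.42776637e+00 -4.44089210e-16
  1.60083861e+00  2.26492077e+00]
 t 3.28 p [ 0.4981 -0.3054  0.1891] q6 0.86 F [-0.5 -0.2  0.5] M [-0.04  0.14 -0.05] gap 0.0878 ff 0.0
 t 4.67 p [ 0.4982 -0.3063  0.067 ] q6 0.86 F [-0.3  0.1  0.7] M [ 0.01  0.15 -0.01] gap 0.0878 ff 0.0
grip t 5.74 p [ 0.4977 -0.306   0.066 ] q6 0.86 F [-0.2  0.3 -0.9] M [-0.02  0.12 -0.06] gap 0.018 ff 30.0
lift t 7.33 p [ 0.4975 -0.3058  0.2379] q6 0.86 F [ 0.4  0.1 -0.8] M [-0.01  0.11  0.02] gap 0.0179 ff 30.0
above screw t 9.7 p [0.5432 0.2643 0.1991] q6 1.3 F [ 0.6 -0.5 -1.3] M [-0.02  0.15 -0.01] gap 0.0182 ff 30.0
scene 0.15 0.25 837 (array([546.6, 257.7]), array([62.7, 53.7]), 26.1)
scene 0.15 0.185 328 (array([546.6, 257.7]), array([62.7, 53.7]), 26.1)
scene 0.167 0.183 262 (array([546.6, 257.7]), array([62.7, 53.7]), 26.1)
top 0.15 0.25 327 (array([543.8, 245.9]), array([52.9, 22.2]), 10.7)
top 0.15 0.185 229 (array([543.8, 245.9]), array([52.9, 22.2]), 10.7)
top 0.167 0.183 228 (array([543.8, 245.9]), array([52.9, 22.2]), 10.8)
```

View pics/c2.png

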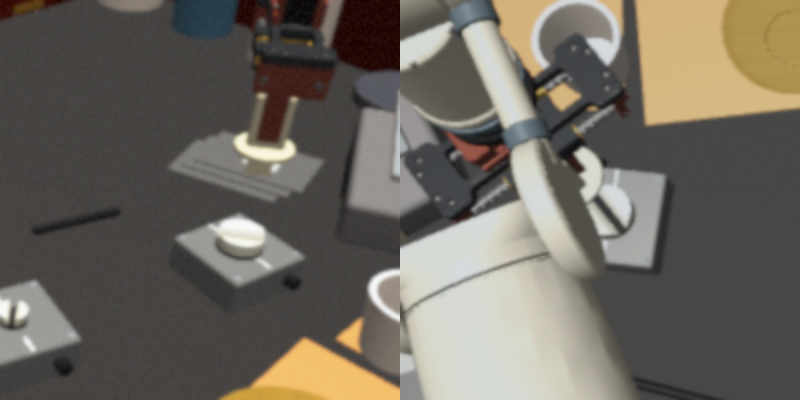

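The view shows the key held upright and roughly centred over the large screw: flange at (265,148) and screw at (240,232) in the left crop. The offset is about 1 mm, well within the slot's flare. I'll lower it, watching the force.

```bash
python3 - <<'E'
from m import *
for z in(.135,.126,.121,.118):
    move_l(tcp(*B,z),.08 if z==.135 else .03); rep(z)
    if abs(state()["ft_force"][2])>15: break
E
```

```text
0.135 t 10.89 p [0.5434 0.265  0.1249] q6 1.3 F [-0.4  0.4  0.1] M [-0.08  0.1  -0.03] gap 0.0178 ff 30.0
0.126 t 11.34 p [0.5428 0.2648 0.1146] q6 1.3 F [ 0.3 -0.  -1.3] M [-0.03  0.12  0.04] gap 0.018 ff 30.0
0.121 t 11.66 p [0.5428 0.2647 0.1096] q6 1.3 F [ 0.2 -0.2 -0.4] M [-0.07  0.15 -0.07] gap 0.0181 ff 30.0
0.118 t 11.91 p [0.5429 0.2647 0.1067] q6 1.3 F [ 0.4  0.3 -0.4] M [-0.06  0.12  0.01] gap 0.0177 ff 30.0
```

```bash
python3 - <<'E'
from m import *
for a in(32,28,20,5,-8,-15.5):
    move_l(tcp(*B,.118),.15,quat(a)) ; rep(a)
move_l(tcp(*B,.118),.15,quat(-9))
move_l(tcp(*B,.2),.12); rep("up")
im=get_image("scene");np.savez("scene2.npz",**im)
cv2.imwrite("pics/c3.png",cv2.resize(im["frame"][150:230,350:450],(800,600),interpolation=cv2.INTER_CUBIC))
E
```

```text
32 t 12.17 p [0.5431 0.2646 0.107 ] q6 1.41 F [ 1.  -0.2 -1.3] M [-0.27  0.08  0.06] gap 0.0178 ff 30.0
28 t 12.42 p [0.5432 0.2642 0.107 ] q6 1.48 F [ 1.1 -3.5 -0.9] M [-0.77 -0.05  0.01] gap 0.0179 ff 30.0
20 t 12.71 p [0.5432 0.2643 0.107 ] q6 1.61 F [ 1.6 -4.7 -0.2] M [-1.02 -0.06  0.06] gap 0.0178 ff 30.0
5 t 13.12 p [0.5431 0.2644 0.107 ] q6 1.88 F [ 0.5 -4.9 -1.7] M [-1.15 -0.2   0.06] gap 0.0182 ff 30.0
-8 t 13.49 p [0.5431 0.2644 0.107 ] q6 2.1 F [ 1.6 -5.9 -0.6] M [-1.14 -0.18  0.09] gap 0.0181 ff 30.0
-15.5 t 13.78 p [0.5431 0.2643 0.107 ] q6 2.23 F [ 1.1 -5.2 -0.6] M [-1.19 -0.15  0.04] gap 0.0181 ff 30.0
up t 14.88 p [0.5427 0.2648 0.188 ] q6 2.13 F [ 0.   0.2 -1.1] M [-0.04  0.15 -0.05] gap 0.0178 ff 30.0
```

View pics/c3.png

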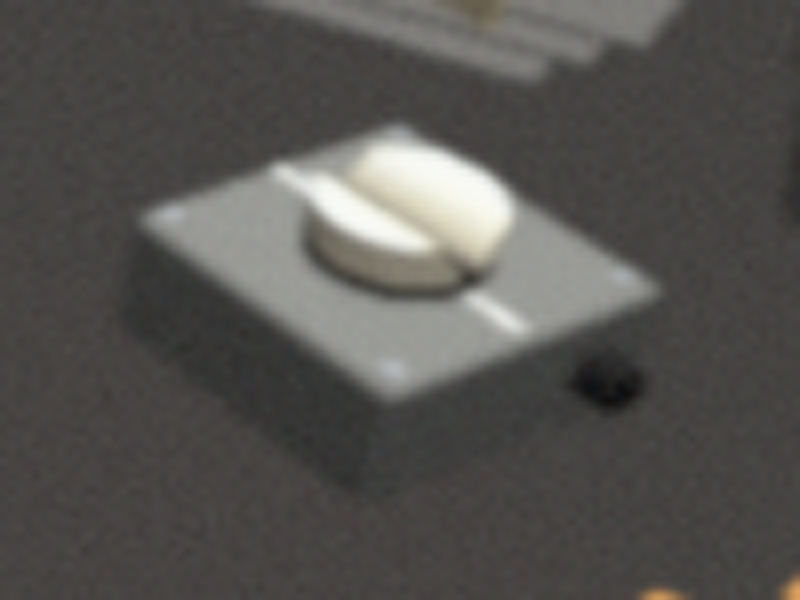

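The crop shows the slot nearly aligned with the index lines, which run from (290,175) to (500,310). I'll move aside and measure it in the top view.

```bash
cat >> m.py <<'E'
def rectify(im,z,s=4,r=70):  # ground-plane ortho patch around box, s px/mm; up=+x, left=+y
    src=[];dst=[]
    K_=im["camera_matrix"];V=np.array(im["view"])
    for dx,dy in((r,r),(r,-r),(-r,-r),(-r,r)):
        c=V@[B[0]+dx/1e3,B[1]+dy/1e3,z,1]; p=K_@[c[0],-c[1],-c[2]]
        src.append(p[:2]/p[2]); dst.append([(r-dy)*s,(r-dx)*s])
    H=cv2.getPerspectiveTransform(np.float32(src),np.float32(dst))
    return cv2.warpPerspective(im["frame"],H,(2*r*s,2*r*s),flags=cv2.INTER_CUBIC)
E
python3 - <<'E'
from m import *
move_to(tcp(.5,-.05,.25),quat(5.7)); rep()
out=[]
for n in("top","scene"):
    im=get_image(n);np.savez(n+"3.npz",**im);out.append(cv2.resize(rectify(im,.045 if n=="top" else .065,4),(400,400)))
cv2.imwrite("pics/c4.png",np.hstack(out))
E
```

```text
t 16.15 p [ 0.5001 -0.0494  0.2386] q6 1.3 F [ 0.1 -0.  -0.6] M [-0.02  0.14 -0.01] gap 0.0177 ff 30.0
```

View pics/c4.png

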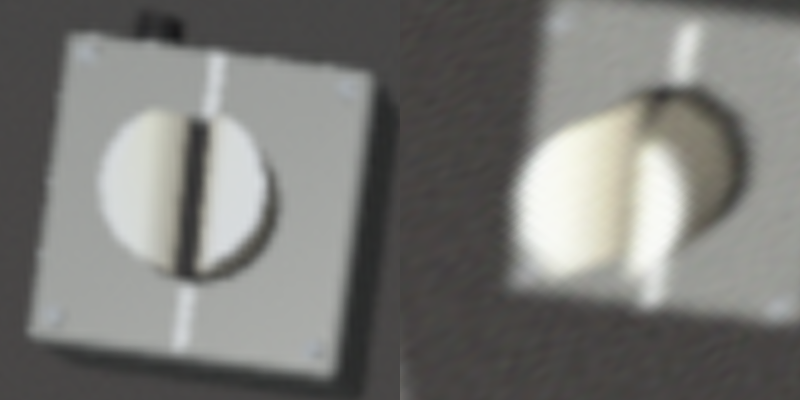

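The left crop shows the slot from (198,120) to (186,275), about 4.4°, and the lines from (217,55) to (180,350), about 7.1°. The screw is a few degrees short, so I'll fit the angles precisely.

```bash
cat >> m.py <<'E'
def ang(im):
    g=cv2.cvtColor(rectify(im,.045),cv2.COLOR_BGR2GRAY).astype(float)  # 560px, 4 px/mm
    ys,xs=np.mgrid[:560,:560]
    def rowfit(rows,xlo,xhi,dark):
        pts=[]
        for y in rows:
            xc=(xlo+xhi)/2+(280-y)*np.tan(np.radians(6))
            lo=int(xc-(xhi-xlo)/2);r=g[y,lo:lo+xhi-xlo]
            w=np.clip((np.median(r)*.6-r) if dark else (r-np.median(r)-25),0,None)
            if w.sum()>30: pts.append((y,lo+(w*np.arange(len(r))).sum()/w.sum()))
        p=np.array(pts);c=np.polyfit(p[:,0],p[:,1],1)
        return np.degrees(np.arctan(c[0])),np.std(p[:,1]-np.polyval(c,p[:,0])),len(p)
    L=rowfit(list(range(80,140))+list(range(420,480)),255,305,False)
    S=rowfit(range(185,365),240,300,True)
    m,P=seg(im,B,.085,.04,.05)
    return "line",L,"slot",S,"box",rect(P[:,:2])
E
python3 - <<'E'
from m import *
for n in("top0","top3"):
    im=dict(np.load(n+".npz"));print(n,*ang(im))
E
```

```text
top0 line (np.float64(-7.901123251795612), np.float64(0.06402322963838623), 7) slot (np.float64(27.905854036529323), np.float64(3.2087941022519537), 62) box (array([542.4, 265.6]), array([110.6, 110.5]), 82.4)
top3 line (np.float64(-4.070360589708684), np.float64(0.3182769620419909), 10) slot (np.float64(-5.115938366843037), np.float64(0.24459373262070852), 180) box (array([542.3, 265.5]), array([109.8, 110.2]), 82.6)
```

```bash
sed -i 's/np.median(r)-25/np.median(r)-8/' m.py; python3 - <<'E'
from m import *
print(*ang(dict(np.load("top3.npz"))))
move_to(tcp(*B,.2),quat(-6)); rep()
move_l(tcp(*B,.135),.1)
for z in(.126,.118):
    move_l(tcp(*B,z),.05); rep(z)
    if abs(state()["ft_force"][2])>15: raise SystemExit
for a in(-12,-18): move_l(tcp(*B,.118),.15,quat(a)); rep(a)
hold(.3); rep()
move_l(tcp(*B,.118),.15,quat(-10)); rep()
move_l(tcp(*B,.2),.12)
move_to(tcp(.5,-.05,.25),quat(5.7)); rep()
im=get_image("top");np.savez("top4.npz",**im);print(*ang(im))
cv2.imwrite("pics/c5.png",rectify(im,.045))
E
```

```text
line (np.float64(-7.4422771325190755), np.float64(0.4055666620894668), 120) slot (np.float64(-5.115938366843037), np.float64(0.24459373262070852), 180) box (array([542.3, 265.5]), array([109.8, 110.2]), 82.6)
 t 17.48 p [0.5433 0.2641 0.1893] q6 2.07 F [ 0.1 -0.5 -0.9] M [ 0.    0.17 -0.01] gap 0.0183 ff 30.0
0.126 t 18.61 p [0.5428 0.2648 0.1146] q6 2.07 F [-0.6  0.2 -0.5] M [ 0.03  0.12 -0.  ] gap 0.018 ff 30.0
0.118 t 18.92 p [0.5428 0.2647 0.1066] q6 2.07 F [ 0.3  0.2 -0.9] M [ 0.02  0.14 -0.03] gap 0.0179 ff 30.0
-12 t 19.18 p [0.5428 0.2646 0.1069] q6 2.18 F [-0.6 -0.5  0.2] M [-0.19  0.23 -0.02] gap 0.0182 ff 30.0
-18 t 19.43 p [0.5427 0.2643 0.1068] q6 2.28 F [-1.6 -2.3 -0.2] M [-0.63  0.54  0.02] gap 0.0179 ff 30.0
 t 19.73 p [0.5427 0.2644 0.1067] q6 2.28 F [-2.2 -4.6 -0.4] M [-0.9   0.71  0.04] gap 0.0176 ff 30.0
 t 20.02 p [0.5433 0.2654 0.1072] q6 2.15 F [-1.1 -1.2 -1.3] M [-0.08  0.12  0.  ] gap 0.0179 ff 30.0
 t 22.08 p [ 0.5001 -0.0493  0.2384] q6 1.3 F [ 0.6  0.4 -1.4] M [-0.06  0.1  -0.02] gap 0.0183 ff 30.0
line (np.float64(-7.445818255893274), np.float64(0.3753403424992201), 120) slot (np.float64(-8.081693275364339), np.float64(0.3298272105831906), 180) box (array([542.3, 265.4]), array([109.9, 110.1]), 82.5)
```

View pics/c5.png

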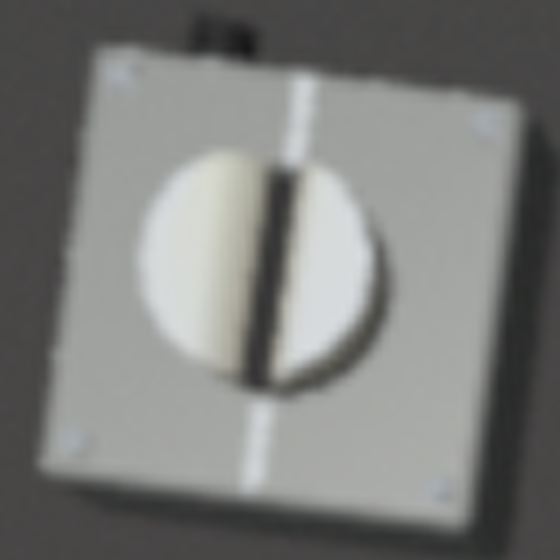

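The picture shows the slot (275,280) in line with both index lines (300,115 and 257,445), within 0.6°. Now I'll put the key back.

```bash
python3 - <<'E'
from m import *
move_to(tcp(*K,.25),quat(5.7)); rep()
move_l(tcp(*K,.135),.12)
for z in(.1,.085,.079,.0775):
    move_l(tcp(*K,z),.05); rep(z)
    if abs(state()["ft_force"][2])>10: break
gripper_open(); rep()
move_l(tcp(*K,.22),.12)
move_to(tcp(.5,-.05,.3),quat(5.7)); rep()
out=[]
for n in("scene","top"):
    im=get_image(n)
    for nm,c,r,a,b in(("handle",K,.06,.095,.115),("hall",K,.06,.055,.115),("flange+top",K,.07,.035,.05)):
        m,P=seg(im,c,r,a,b); print(n,nm,len(P),rect(P[:,:2]) if len(P)>5 else "",np.round(np.percentile(P[:,2],[5,50,95]),4))
    if n=="top": print(*ang(im))
    f=im["frame"];out.append(cv2.resize(f[240:340,120:220] if n=="scene" else f[120:220,365:465],(400,400)))
cv2.imwrite("pics/c6.png",np.hstack(out))
E
```

```text
t 23.13 p [ 0.4983 -0.3048  0.2391] q6 0.86 F [ 0.   0.5 -0.9] M [-0.01  0.09  0.  ] gap 0.0181 ff 30.0
0.1 t 25.09 p [ 0.4979 -0.3061  0.0893] q6 0.86 F [-0.7  0.3 -0.7] M [-0.    0.12 -0.05] gap 0.018 ff 30.0
0.085 t 25.54 p [ 0.4974 -0.3058  0.0734] q6 0.86 F [-0.1 -0.8 -0.4] M [-0.01  0.14 -0.06] gap 0.018 ff 30.0
0.079 t 25.81 p [ 0.4975 -0.3059  0.0675] q6 0.86 F [ 0.4 -0.6 -1.1] M [-0.02  0.18 -0.01] gap 0.018 ff 30.0
0.0775 t 26.06 p [ 0.4977 -0.306   0.0665] q6 0.86 F [-0.7 -0.4 -0.6] M [-0.01  0.11  0.  ] gap 0.0177 ff 30.0
 t 27.21 p [ 0.4977 -0.306   0.0665] q6 0.86 F [-0.5  0.3  0.7] M [ 0.03  0.15 -0.04] gap 0.088 ff 0.0
 t 29.59 p [ 0.5    -0.0508  0.2882] q6 1.3 F [-0.4  0.2 -0.1] M [-0.07  0.17  0.01] gap 0.0878 ff 0.0
scene handle 264 (array([ 498.7, -306.1]), array([40.7, 17.7]), 5.8) [0.0972 0.1065 0.1083]
scene hall 548 (array([ 498.6, -306.2]), array([40.8, 18.4]), 6.7) [0.0596 0.0941 0.1079]
scene flange+top 1843 (array([ 497.8, -307. ]), array([92.3, 91. ]), 6.1) [0.0388 0.0418 0.0481]
top handle 180 (array([ 497.4, -303.1]), array([40. , 18.8]), 4.4) [0.0981 0.1044 0.1083]
top hall 310 (array([ 497.3, -303.2]), array([40.3, 19. ]), 5.2) [0.0616 0.1017 0.1075]
top flange+top 1287 (array([ 497.9, -305. ]), array([91.6, 91.7]), 5.8) [0.037  0.0404 0.0474]
line (np.float64(-7.44205926203519), np.float64(0.38830927445932456), 120) slot (np.float64(-8.067816417704352), np.float64(0.2610406701019201), 180) box (array([542.4, 265.3]), array([110.6, 109.8]), 82.3)
```

View pics/c6.png

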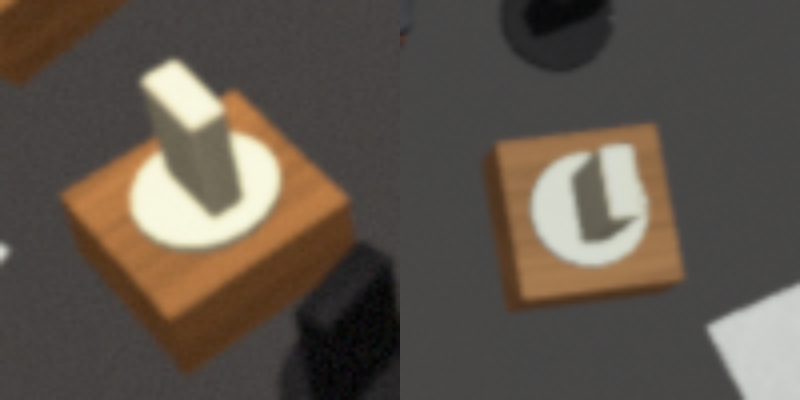

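The key stands upright in its stand, with its flange flat on the face (left crop about (205,190), right crop about (590,208)). The screw is still aligned, so I'll hand in.

```bash
python3 -c "
from bench import *
print(job_done())"
```

```text
the job is handed in; nothing more can be done
None
```

I turned the large screw clockwise with the key until its slot lined up with the index lines (within about 0.6° by camera). I then put the key back upright, blade down, in its small stand and handed the job in at about 30 s. The other box was not touched.

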